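# Park a washed bottle on the draining board with a chock

### The arm

A 6-joint arm with a two-finger parallel gripper is mounted at the origin on the work surface. World frame = base frame: x ahead of the robot, y to its left, z up, the work surface at z = 0. Lengths are in m, angles in degrees, forces in N, time in s.
With the tool pointing down it reaches from about 0.4 to 0.825 m from the base axis. Payload 7 kg.
Tool frame: the origin (TCP) lies on the centre line of the jaws, within the pads' length; the fingertips stand 11 mm ahead of it and the grasp point (between the pads) lies 8 mm behind it; z points along the fingers, y is the line along which they close (so a half turn about z gives the same grasp; the last joint's range is limited). The gripper opens to 88 mm and grips with 3 to 60 N. Pads are 19 mm wide; open, the fingers measure 130 mm over their backs; the gripper's body (78 mm by 193 mm) begins 47 mm behind the grasp point.
Start: joints at [-53.967, 20.546, 0.682, 0, -70.136, -16.507], TCP at [0.226, -0.636, 0.238] pointing down, gripper open.
Joint ranges: [-176.03, 176.03], [-82.01, 121.73], [-58.28, 71.71], [-173.87, 95.51], [-174.79, -0.11], [-173.66, 173.66]. Speed limits (degrees/s): [136.94, 136.94, 172.46, 180, 180, 180].

### API

Orientations are given as [roll, pitch, yaw] about the fixed x, y, z axes, in that order (R = Rz(yaw) Ry(pitch) Rx(roll)).
In Python, from plant import r, capture, camera_model, job gives the robot as it stands.
- The arm moves only by the tool drive_tool, never from a script. Its argument "increments" is a list that holds one entry, the list of rows, each a list of 5 numbers: the gripper's target within -1 to 1 (fully open at 1, half-way at 0, shut at -1), then the shift along the tool's x, y, z scaled (see below), then the turn about the tool's z scaled (see below). In form: [[[gripper, tx, ty, tz, roll], ...]]. A call has 1 to 5 rows; each row is the pose to reach, as a shift and turn from the pose commanded when the call began, along the tool's axes at that moment, turning the shorter way round; what a row does not reach only later rows make up. The controller multiplies each number of a shift by 120 mm and each number of a turn by 360 degrees. A row lasts 1/8 s, in which the tool goes at most 62.5 mm and 10.7 degrees, less where a joint would pass 70% of its speed; a pose out of reach is approached as far as the arm can. A call with a number of a shift or a turn outside -1 to 1 is refused whole. A call with a gripper value outside its range is refused whole. The fingers move at their own pace and stop on an object; "squeeze" is the grip in N (left out, the last holds). Time passes only in rows, so rows that repeat a pose let the fingers close. It gives the time, the measured TCP pose, the force, the opening and the grip force at its end, in the units of the state.
- r.get_state(): the state, without advancing time (a new reading comes with each control period).
- capture(name): name is "scene" or "top" or "wrist"; returns the picture (400x640x3 uint8, red, green, blue); there is no depth.
- camera_model(name): a dict with "camera_matrix" (3x3 intrinsics, pixels), "rvec" (rotation vector, rad) and "tvec" (3), from world to camera coordinates, as OpenCV has them. Camera axes: x right, y down, z forward; pixel columns grow to the right and rows downward; lengths in m; the calibration is good to about 2 mm. A picture is of the moment at which its call begins: read the wrist's pose just before it. camera_model takes no time and is no camera call; for the wrist camera it gives the pose at the moment of the call.
- job.close_job(): hands the job in; it is judged then, once.
The state is a dict: "time_s": time; "joints": joint angles; "qd": joint speeds; "joint_torque": joint torques, N m; "tcp_pos": TCP position; "eef_rot": TCP orientation; "contact_force": force on the tool from outside, world axes, zero at the start; "moment": the same for the moment, N m; "gripper_width": finger opening in m; "gripper_force": force on a finger pad.
Only numpy, scipy, OpenCV 4.12 (cv2) and the standard library are available. Lean on these libraries where they do the work, as an engineer would, in place of code of your own. Each camera call takes 0.05 s, during which the arm holds its last target. There are 200 camera calls.

### The job

Lay the washed brown bottle on its side on the sloping draining board to dry, lying across the slope, with the wooden bar set on the board as a chock on its downhill side so that the bottle rests against the bar and cannot roll off. Put both down gently, do not drop the glass or let it run away, and leave everything else where it is.

Things in the scene. Friction and masses are not known exactly. Their poses are not given: they have to be found in the camera images.
- bottle_center (a point): Centre (on the axis, 25 mm above what it lies on) of the empty amber glass bottle that starts lying on its side on the table and rolls freely. Overall 165 mm long along its own x axis; a plain cylinder 50 mm in diameter from x = -82 to +37 mm, then a shoulder and a neck 28 mm in diameter (lip 33 mm) ending at the open mouth at x = +82 mm. About 0.2 kg. The other two axes turn with it as it rolls.
- bottle: The same bottle as a body; its origin is on the cylinder's surface under the centre as it first lies, and turns with it.
- chock_center (a point): Centre (22.5 mm above its foot) of the dark wooden bar used as a chock: 130 mm long along its x axis, 36 mm wide (y), 45 mm high (z up), plain upright sides, with a thin black rubber foot that grips (included in the height). Starts on the table on its foot. About 0.25 kg.
- chock: The same wooden bar; origin at the centre of the underside of its foot.
- board_mid (a point): Middle of the smooth top surface of the white draining board, 35 mm above the table. The board is fixed. Its x axis is level and points to the uphill side (roughly away from the robot), y runs level across the slope, z is vertical: the surface rises 1 in 10 along +x. Surface 260 mm along the slope, 240 mm across.
- board: The same draining board; origin on the table 35 mm below board_mid, same axes. The low edge (x = -130 mm, about 22 mm above the table) is open; the two sides and the high edge have a grey rim 8 mm thick that stands 8 mm above the surface.
- beaker: Clear glass beaker, 72 mm wide, 90 mm tall, standing; a bystander. Origin at the middle of its underside.
- flask: Green-tinted conical flask, 80 mm wide at the foot, 115 mm tall, standing; a bystander. Origin at the middle of its underside.
- candle: Yellow candle, 44 mm wide, 120 mm tall, standing; a bystander. Origin at the middle of its underside.
- washbottle: White plastic wash bottle, 68 mm wide, 170 mm tall, standing; a bystander. Origin at the middle of its underside.
- stopper: Small pinkish rubber stopper, 36 mm wide, 30 mm tall, standing; a bystander. Origin at the middle of its underside.
Things that resemble listed ones, but are neither listed nor needed, are in the scene too. What is shaped like the chock but green or turquoise is not meant.

How it is judged (in metres and radians):
At the end, for the whole second after the job is handed in: The bottle and the bar both rest on the draining board, with their centres over its surface; the bottle lies within 0.4 rad (23 degrees) of straight across the slope and rests against the bar, which is on its downhill side; both are still (under 20 mm/s) (contact force between each of bottle, chock and board above 0.3 N and contact force between bottle and chock above 0.03 N and x of bottle_center in the frame of board between -0.13 and 0.13 m and y of bottle_center in the frame of board between -0.12 and 0.12 m and x of chock_center in the frame of board between -0.13 and 0.13 m and y of chock_center in the frame of board between -0.12 and 0.12 m and angle between the x axis of bottle_center and the y axis of board, either way round below 0.4 rad and linear speed of each of bottle, chock below 0.02 m/s); the robot touches nothing.
It fails at once if the bottle is dropped or runs away (faster than 0.6 m/s while the fingers do not touch it) (linear speed of bottle above 0.6 m/s and contact force between the fingers and bottle below 0.05 N).
It fails at once if the bar is dropped (faster than 0.6 m/s while the fingers do not touch it) (linear speed of chock above 0.6 m/s and contact force between the fingers and chock below 0.05 N).
It fails at once if any of the five bystanders is moved more than 30 mm (distance of any of beaker, flask, candle, washbottle, stopper from where it was at the start of the episode above 0.03 m).
It also fails if it takes over 61 s, if anything falls off the work surface, if the arm or the gripper's body presses on something with over 40 N, if the wrist force passes 120 N, or if a joint passes its speed limit or range.

## Working session

There is one attempt and no reset: what is moved stays moved. The work goes in short steps, Python scripts to look and compute and a tool call to move; the robot and the scene stay as the last step left them, time stands still between calls to the robot, and variables do not carry over. Pictures are saved under pics/ and viewed, at most 10 in all, crops included, and the job is handed in when it is done.

Besides the shell and the picture viewer there is one more tool, called by a JSON object that holds its "name" and its "arguments". drive_tool: Moves the arm, as the interface text tells. Its arguments: {"type":"object","properties":{"increments":{"type":"array"},"squeeze":{"type":"number"}},"required":["increments"]}

```bash
ls; mkdir -p pics
cat > h.py <<'E'
import numpy as np, cv2
from plant import r, capture, camera_model, job
def cast(cm,uv,z):
    K=np.array(cm["camera_matrix"],float);R=cv2.Rodrigues(np.array(cm["rvec"],float))[0];t=np.array(cm["tvec"],float).ravel()
    d=R.T@np.linalg.solve(K,np.array([uv[0],uv[1],1.]));c=-R.T@t
    return c+d*(z-c[2])/d[2]
def proj(cm,P):
    return cv2.projectPoints(np.array(P,float).reshape(-1,3),np.array(cm["rvec"],float),np.array(cm["tvec"],float),np.array(cm["camera_matrix"],float),None)[0].reshape(-1,2)
def snap(n,f):
    im=np.array(capture(n));cv2.imwrite(f"pics/{f}.png",cv2.cvtColor(im,cv2.COLOR_RGB2BGR));return im
E
python3 - <<'E'
from h import *
print(r.get_state())
for n in("scene","top"):
    snap(n,n+"0");cm=camera_model(n);R=cv2.Rodrigues(np.array(cm["rvec"],float))[0];print(n,cm["camera_matrix"],-R.T@np.ravel(cm["tvec"]))
E
```

```text
pics
{'time_s': 0.0, 'joints': array([-5.39684901e+01,  2.05906665e+01,  6.34162188e-01, -1.96752741e-02,
       -7.01351677e+01, -1.65057118e+01]), 'qd': array([-0.03695251,  0.07930458, -0.03402731, -0.08232884,  0.08932139,
        0.07482093]), 'joint_torque': array([-3.66342128e-04, -5.82713699e+01,  2.93048483e+01,  6.99690118e+00,
        6.88182103e-03, -1.54354439e-04]), 'tcp_pos': array([ 0.22541343, -0.63575777,  0.23663569]), 'eef_rot': array([ 1.79906850e+02, -8.31362779e-03, -1.60480896e+02]), 'contact_force': array([-0.24560763, -0.27396426,  0.46065366]), 'moment': array([-0.04674983, -0.05254866,  0.05451524]), 'gripper_force': 0.0, 'gripper_width': 0.08789021923181799}
scene [[401.79427131   0.         321.86439742]
 [  0.         401.79427131 197.97231251]
 [  0.           0.           1.        ]] [0.91535984 0.60324587 1.01244494]
top [[379.4093684    0.         323.72332337]
 [  0.         379.4093684  203.72382134]
 [  0.           0.           1.        ]] [0.33647817 0.00489723 1.37646268]
```

View pics/top0.png

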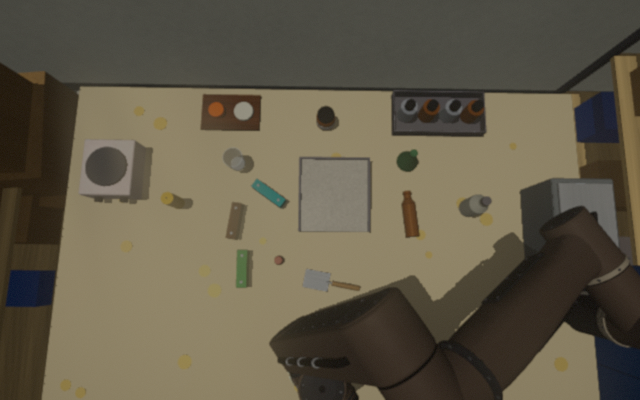

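View pics/scene0.png

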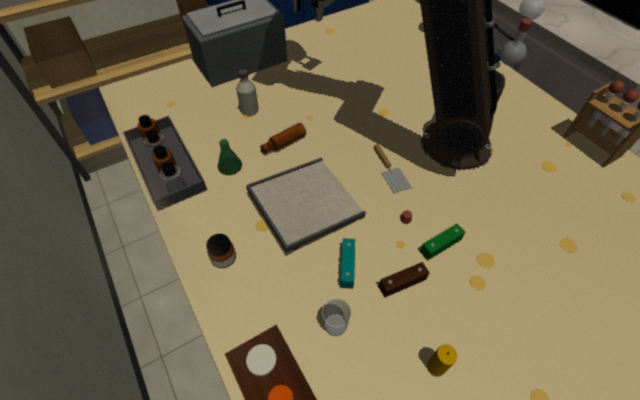

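The top view has +x up and +y to the left. The board is at about (335,195), the bottle at (410,214) with its neck up, the dark brown bar at (235,220) and the stopper at (279,260). The green and turquoise bars are decoys. Next I measure with colour masks.

```bash
python3 - <<'E'
from h import *
cm=camera_model("top");im=cv2.imread("pics/top0.png");hsv=cv2.cvtColor(im,cv2.COLOR_BGR2HSV)
for p in[(410,218),(235,222),(335,195),(260,215),(409,198)]:print(p,hsv[p[1],p[0]])
def rect(m,box,z,name):
    k=np.zeros_like(m);x0,y0,x1,y1=box;k[y0:y1,x0:x1]=m[y0:y1,x0:x1]
    c=max(cv2.findContours(k,cv2.RETR_EXTERNAL,cv2.CHAIN_APPROX_NONE)[0],key=cv2.contourArea)
    (u,v),s,a=cv2.minAreaRect(c);b=cv2.boxPoints(((u,v),s,a));P=np.array([cast(cm,q,z) for q in b])
    e=[P[1]-P[0],P[2]-P[1]]
    print(name,"c",cast(cm,(u,v),z).round(4),[(round(float(np.linalg.norm(x)),4),round(float(np.degrees(np.arctan2(x[1],x[0]))),1)) for x in e],(u,v),cv2.contourArea(c))
H,S,V=cv2.split(hsv)
rect(((H<16)&(S>150)&(V>40)).astype(np.uint8),(390,180,430,245),.025,"bottle")
rect((((S<110)&(V<130))).astype(np.uint8),(222,198,248,244),.045,"chock")
rect(((S<45)).astype(np.uint8),(292,150,378,240),.04,"board")
E
python3 - <<'E'
import cv2
im=cv2.imread('pics/top0.png')[145:245,215:435]
cv2.imwrite('pics/crop0.png',cv2.resize(im,(792,360),interpolation=cv2.INTER_CUBIC))
E
```

```text
(410, 218) [ 14 159 104]
(235, 222) [18 89 97]
(335, 195) [ 22  37 131]
(260, 215) [ 22  70 143]
(409, 198) [ 13 152  82]
bottle c [ 0.5211 -0.3073  0.025 ] [(0.0403, -80.9), (0.1589, -173.2)] (409.3699645996094, 213.58999633789062) 363.0
chock c [0.4841 0.3091 0.045 ] [(0.1328, -7.2), (0.0591, -99.5)] (236.11598205566406, 220.6119842529297) 559.0
board c [ 0.5857 -0.0351  0.04  ] [(0.2548, -89.1), (0.2698, 179.8)] (334.0, 194.0) 5039.0
```

View pics/crop0.png

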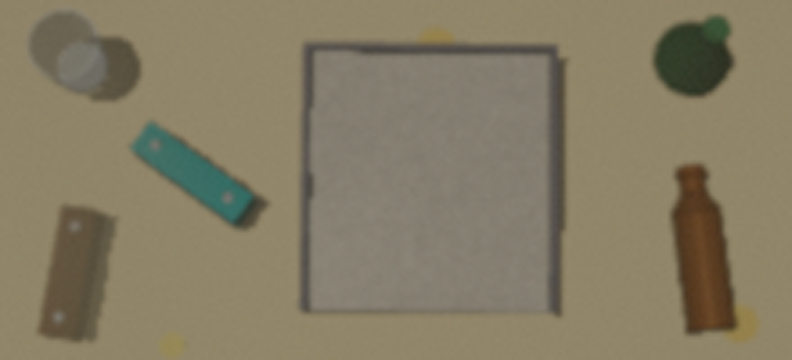

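The bar's mask caught its shadow. Its top centre, read from its corners in the crop, is about (234.7,220.6), with a yaw near -10°. The bottle is at about (0.521,-0.307) with a yaw of +6.8°, and the board middle is at about (0.583,-0.036). I'm moving above the bar at the current height, which clears everything.

{"name": "drive_tool", "arguments": {"increments": [[[1,-1,1,0,0],[1,-1,1,0,0],[1,-1,1,0,0],[1,-1,1,0,0]]]}}

```text
time_s: 0.6
tcp_pos: [0.2996, -0.4806, 0.238]
eef_rot: [-180.0, 0.0, -160.3]
contact_force: [-0.3, -0.5, -0.5]
gripper_width: 0.0877
gripper_force: 0.0
```

{"name": "drive_tool", "arguments": {"increments": [[[1,-1,1,0,0],[1,-1,1,0,0],[1,-1,1,0,0],[1,-1,1,0,0]]]}}

```text
time_s: 1.1
tcp_pos: [0.3726, -0.3282, 0.2377]
eef_rot: [-180.0, 0.0, -160.3]
contact_force: [-0.8, -0.0, 0.6]
gripper_width: 0.0875
gripper_force: 0.0
```

{"name": "drive_tool", "arguments": {"increments": [[[1,-1,1,0,0],[1,-1,1,0,0],[1,-1,1,0,0],[1,-1,1,0,0]]]}}

```text
time_s: 1.6
tcp_pos: [0.4457, -0.1754, 0.2374]
eef_rot: [180.0, -0.0, -160.3]
contact_force: [-0.0, -1.1, 0.7]
gripper_width: 0.0876
gripper_force: 0.0
```

{"name": "drive_tool", "arguments": {"increments": [[[1,-1,1,0,0],[1,-1,1,0,0],[1,-1,1,0,0],[1,-1,1,0,0]]]}}

```text
time_s: 2.1
tcp_pos: [0.5188, -0.0226, 0.2369]
eef_rot: [-180.0, -0.1, -160.4]
contact_force: [-0.1, -0.7, 0.2]
gripper_width: 0.0874
gripper_force: 0.0
```

{"name": "drive_tool", "arguments": {"increments": [[[1,-0.22,0.9,0,0],[1,-0.22,0.9,0,0],[1,-0.22,0.9,0,0]]]}}

```text
time_s: 2.48
tcp_pos: [0.5063, 0.0879, 0.2374]
eef_rot: [-180.0, -0.0, -160.4]
contact_force: [-0.5, -0.8, 0.2]
gripper_width: 0.0879
gripper_force: 0.0
```

{"name": "drive_tool", "arguments": {"increments": [[[1,-0.22,0.9,0,0],[1,-0.22,0.9,0,0],[1,-0.22,0.9,0,0]]]}}

```text
time_s: 2.85
tcp_pos: [0.4955, 0.1984, 0.2372]
eef_rot: [-180.0, -0.0, -160.4]
contact_force: [-0.1, -0.9, -0.0]
gripper_width: 0.0877
gripper_force: 0.0
```

{"name": "drive_tool", "arguments": {"increments": [[[1,-0.22,0.9,0,0.08],[1,-0.22,0.9,0,0.08],[1,-0.22,0.9,0,0.08],[1,-0.22,0.9,0,0.08],[1,-0.22,0.9,0,0.08]]]}}

```text
time_s: 3.48
tcp_pos: [0.4845, 0.3067, 0.2375]
eef_rot: [-180.0, -0.0, 170.8]
contact_force: [-0.2, 0.1, 0.2]
gripper_width: 0.0878
gripper_force: 0.0
```

Run:
```python
from h import *
cm=camera_model("wrist");np.savez("wr1.npz",**{k:np.array(v) for k,v in cm.items() if k in("camera_matrix","rvec","tvec")})
snap("wrist","wr1")
s=r.get_state();print(s["joints"].round(1),proj(cm,[[.484,.309,.045],list(s["tcp_pos"])]).round(0))
```

```text
[  51.9   11.   -12.4    0.   -66.5 -151.1] [[320. 176.]
 [318. 255.]]
```

View pics/wr1.png

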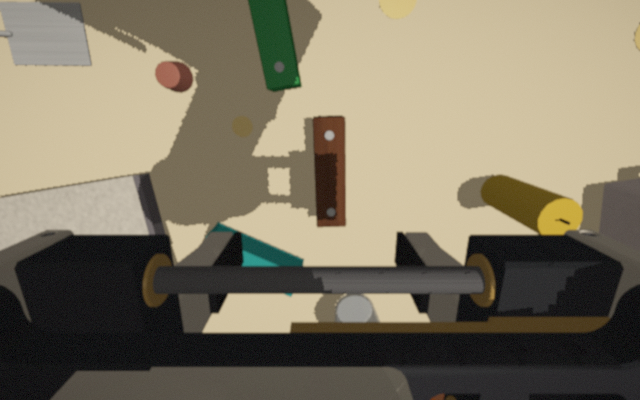

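The wrist view shows the brown bar upright at u 314–346, v 116–226, with screws at (329,135) and (331,212). The beaker, green bar and candle are nearby but clear of the fingers.

Run:
```python
from h import *
cm=dict(np.load("wr1.npz"))
a,b=cast(cm,(329,135),.045),cast(cm,(331,212),.045);d=b-a
print(a,b,(a+b)/2,np.linalg.norm(d),np.degrees(np.arctan2(d[1],d[0])))
for q in[(314,117),(344,116),(345,225),(317,226)]:print(cast(cm,q,.045).round(4))
```

```text
[0.43980894 0.32649367 0.045     ] [0.52959745 0.31539065 0.045     ] [0.48470319 0.32094216 0.045     ] 0.09047238752274953 -7.049264250710951
[0.4181 0.3132 0.045 ]
[0.4223 0.3457 0.045 ]
[0.5488 0.3297 0.045 ]
[0.5447 0.296  0.045 ]
```

The bar centre is (0.484, 0.320) at yaw -7°, and the measured size (127×33 mm) agrees with the given one. Correcting, then descending.

{"name": "drive_tool", "arguments": {"increments": [[[1,0.02,0.11,0.3,-0.006],[1,0.02,0.11,0.7,-0.006],[1,0.02,0.11,1,-0.006],[1,0.02,0.11,1,-0.006]]]}}

```text
time_s: 4.03
tcp_pos: [0.4827, 0.3197, 0.1153]
eef_rot: [-179.7, -0.2, 172.9]
contact_force: [-0.5, -0.8, 0.7]
gripper_width: 0.0873
gripper_force: 0.0
```

{"name": "drive_tool", "arguments": {"increments": [[[1,0,0,0.4,0],[1,0,0,0.77,0],[1,0,0,0.77,0],[1,0,0,0.77,0]]]}}

```text
time_s: 4.53
tcp_pos: [0.485, 0.323, 0.0277]
eef_rot: [179.9, 0.1, 172.9]
contact_force: [-0.1, 1.2, 0.4]
gripper_width: 0.0875
gripper_force: 0.0
```

{"name": "drive_tool", "arguments": {"increments": [[[-0.5,0,0,0,0],[-0.5,0,0,0,0],[-0.5,0,0,0,0],[-0.5,0,0,0,0],[-0.5,0,0,0,0]]], "squeeze": 30}}

```text
time_s: 5.15
tcp_pos: [0.4836, 0.3219, 0.0252]
eef_rot: [-180.0, -0.0, 172.9]
contact_force: [0.5, -0.6, -0.8]
gripper_width: 0.0434
gripper_force: 0.0
```

{"name": "drive_tool", "arguments": {"increments": [[[-0.5,0,0,0,0],[-0.5,0,0,0,0],[-0.5,0,0,0,0]]]}}

```text
time_s: 5.52
tcp_pos: [0.4835, 0.3217, 0.0251]
eef_rot: [-180.0, -0.0, 172.9]
contact_force: [-0.2, -1.1, 0.7]
gripper_width: 0.0355
gripper_force: 30.0
```

{"name": "drive_tool", "arguments": {"increments": [[[-0.5,0,0,-0.2,0],[-0.5,0,0,-0.5,0],[-0.5,0,0,-1,0],[-0.5,0,0,-1,0]]]}}

```text
time_s: 6.02
tcp_pos: [0.4858, 0.3242, 0.1501]
eef_rot: [179.6, 0.3, 172.9]
contact_force: [0.7, 0.2, -1.6]
gripper_width: 0.036
gripper_force: 30.0
```

Run:
```python
from h import *
cm=camera_model("top")
g=lambda u,v,z:cast(cm,(215+u/3.6,145+v/3.6),z).round(4)
print("low L,R",g(305,312,.022),g(557,312,.022))
print("high inner L,R",g(313,52,.048),g(549,52,.048))
print("low inner L,R",g(310,312,.022),g(549,312,.022))
```

```text
low L,R [0.4504 0.0854 0.022 ] [ 0.4542 -0.1647  0.022 ]
high inner L,R [0.7094 0.0823 0.048 ] [ 0.7132 -0.1546  0.048 ]
low inner L,R [0.4505 0.0805 0.022 ] [ 0.454  -0.1568  0.022 ]
```

{"name": "drive_tool", "arguments": {"increments": [[[-0.5,-0.27,-0.5,-0.15,0],[-0.5,-0.27,-1,-0.15,0],[-0.5,-0.27,-1,-0.15,0],[-0.5,-0.27,-1,-0.15,0]]]}}

```text
time_s: 6.52
tcp_pos: [0.5008, 0.1984, 0.1626]
eef_rot: [-180.0, -0.0, 172.8]
contact_force: [1.6, 0.7, -2.3]
gripper_width: 0.0354
gripper_force: 30.0
```

{"name": "drive_tool", "arguments": {"increments": [[[-0.5,-0.27,-0.5,-0.15,0],[-0.5,-0.27,-1,-0.15,0],[-0.5,-0.27,-1,-0.15,0],[-0.5,-0.27,-1,-0.15,0]]]}}

```text
time_s: 7.02
tcp_pos: [0.5185, 0.0763, 0.1807]
eef_rot: [180.0, -0.0, 172.9]
contact_force: [-0.6, -0.2, -2.2]
gripper_width: 0.0359
gripper_force: 30.0
```

{"name": "drive_tool", "arguments": {"increments": [[[-0.5,-0.27,-0.5,-0.15,-0.02],[-0.5,-0.27,-1,-0.15,-0.05],[-0.5,-0.27,-1.0,-0.15,-0.08],[-0.5,-0.27,-1.0,-0.15,-0.11],[-0.5,-0.27,-1.0,-0.15,-0.136]]]}}

```text
time_s: 7.65
tcp_pos: [0.5362, -0.0459, 0.1987]
eef_rot: [180.0, -0.0, -137.7]
contact_force: [-0.2, 0.7, -1.4]
gripper_width: 0.0358
gripper_force: 30.0
```

{"name": "drive_tool", "arguments": {"increments": [[[-0.5,0,0,0,-0.028],[-0.5,0,0,0,-0.056],[-0.5,0,0,0,-0.084],[-0.5,0,0,0,-0.112],[-0.5,0,0,0,-0.136]]]}}

```text
time_s: 8.28
tcp_pos: [0.5363, -0.0454, 0.1987]
eef_rot: [180.0, 0.0, -88.8]
contact_force: [-0.7, 0.5, -2.2]
gripper_width: 0.0361
gripper_force: 30.0
```

{"name": "drive_tool", "arguments": {"increments": [[[-0.5,0,0,0,0],[-0.5,0,0,0,0],[-0.5,0,0,0,0]]]}}

```text
time_s: 8.65
tcp_pos: [0.5357, -0.0469, 0.199]
eef_rot: [180.0, 0.0, -89.3]
contact_force: [-0.8, -1.1, -1.5]
gripper_width: 0.0357
gripper_force: 30.0
```

{"name": "drive_tool", "arguments": {"increments": [[[-0.5,0.28,0.03,0.3,0],[-0.5,0.28,0.03,0.6,0],[-0.5,0.28,0.03,0.8,0],[-0.5,0.28,0.03,1,0],[-0.5,0.28,0.03,1,0]]]}}

```text
time_s: 9.28
tcp_pos: [0.5311, -0.0812, 0.0776]
eef_rot: [179.8, -0.0, -89.3]
contact_force: [0.7, 0.9, -2.5]
gripper_width: 0.0357
gripper_force: 30.0
```

{"name": "drive_tool", "arguments": {"increments": [[[-0.5,0,0,0.05,0],[-0.5,0,0,0.1,0],[-0.5,0,0,0.13,0],[-0.5,0,0,0.14,0],[-0.5,0,0,0.14,0]]]}}

```text
time_s: 9.9
tcp_pos: [0.5325, -0.081, 0.0625]
eef_rot: [-180.0, 0.0, -89.2]
contact_force: [0.3, -0.6, -1.9]
gripper_width: 0.036
gripper_force: 30.0
```

{"name": "drive_tool", "arguments": {"increments": [[[-0.5,0,0,0.01,0],[-0.5,0,0,0.02,0],[-0.5,0,0,0.03,0],[-0.5,0,0,0.03,0]]]}}

```text
time_s: 10.4
tcp_pos: [0.5323, -0.081, 0.0587]
eef_rot: [180.0, 0.0, -89.2]
contact_force: [0.2, -0.5, -2.4]
gripper_width: 0.0358
gripper_force: 30.0
```

{"name": "drive_tool", "arguments": {"increments": [[[-0.5,0,0,0.01,0],[-0.5,0,0,0.013,0],[-0.5,0,0,0.013,0]]]}}

```text
time_s: 10.78
tcp_pos: [0.5324, -0.081, 0.0572]
eef_rot: [180.0, -0.0, -89.2]
contact_force: [0.3, 0.6, -2.3]
gripper_width: 0.0359
gripper_force: 30.0
```

{"name": "drive_tool", "arguments": {"increments": [[[-0.5,0,0,0.01,0],[-0.5,0,0,0.016,0],[-0.5,0,0,0.016,0]]]}}

```text
time_s: 11.15
tcp_pos: [0.5325, -0.081, 0.0568]
eef_rot: [-180.0, -0.0, -89.2]
contact_force: [-5.4, 2.2, 14.8]
gripper_width: 0.0355
gripper_force: 30.0
```

Run:
```python
from h import *
im=snap("scene","sc1")
c=im[130:290,210:400,::-1]
cv2.imwrite("pics/sc1c.png",cv2.resize(c,None,fx=3.5,fy=3.5,interpolation=cv2.INTER_CUBIC))
```

```text
(no output)
```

View pics/sc1c.png

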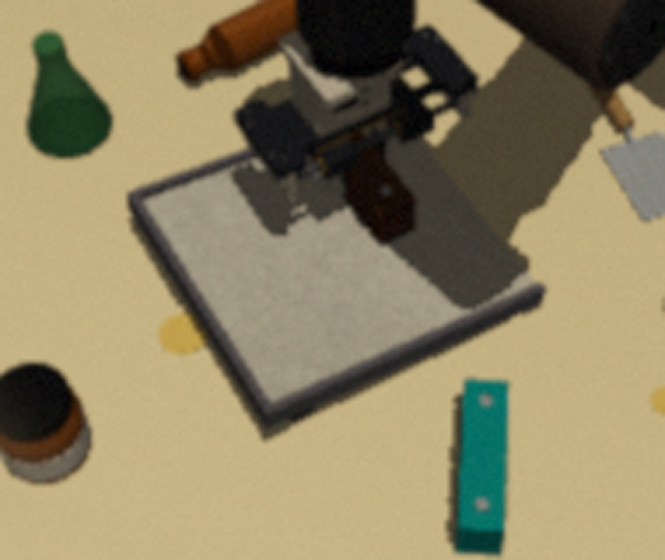

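The bar touched down at the expected height (0.057) and stands on the near right part of the board, parallel to the low edge (end at about (383,220) in the crop). Release and rise.

{"name": "drive_tool", "arguments": {"increments": [[[0.2,0,0,0,0],[0.2,0,0,0,0],[0.4,0,0,0,0],[0.4,0,0,0,0]]], "squeeze": 40}}

```text
time_s: 11.7
tcp_pos: [0.5325, -0.081, 0.0552]
eef_rot: [180.0, -0.0, -89.2]
contact_force: [0.7, 0.6, 0.0]
gripper_width: 0.0607
gripper_force: 0.0
```

{"name": "drive_tool", "arguments": {"increments": [[[0.4,0,0,-0.1,0],[0.4,0,0,-0.4,0],[0.4,0,0,-0.8,0],[1,0,0,-1,0],[1,0,0,-1,0]]]}}

```text
time_s: 12.32
tcp_pos: [0.5338, -0.0809, 0.1784]
eef_rot: [-179.7, 0.0, -89.2]
contact_force: [-0.4, 1.1, -0.6]
gripper_width: 0.0758
gripper_force: 0.0
```

{"name": "drive_tool", "arguments": {"increments": [[[1,0.4,-0.03,-0.23,0],[1,0.93,-0.03,-0.23,0],[1,0.93,-0.03,-0.23,0],[1,0.93,-0.03,-0.23,0]]]}}

```text
time_s: 12.82
tcp_pos: [0.5369, -0.1927, 0.2021]
eef_rot: [179.9, 0.0, -89.3]
contact_force: [-0.2, 0.2, 1.1]
gripper_width: 0.0875
gripper_force: 0.0
```

{"name": "drive_tool", "arguments": {"increments": [[[1,0.4,-0.03,-0.23,0.028],[1,0.93,-0.03,-0.23,0.056],[1,0.93,-0.03,-0.23,0.084],[1,0.93,-0.03,-0.23,0.112],[1,0.93,-0.03,-0.23,0.12]]]}}

```text
time_s: 13.45
tcp_pos: [0.5429, -0.3027, 0.23]
eef_rot: [179.9, -0.0, -132.5]
contact_force: [-0.9, -0.4, 0.7]
gripper_width: 0.0874
gripper_force: 0.0
```

{"name": "drive_tool", "arguments": {"increments": [[[1,0,0,0,0.028],[1,0,0,0,0.056],[1,0,0,0,0.084],[1,0,0,0,0.113],[1,0,0,0,0.113]]]}}

```text
time_s: 14.08
tcp_pos: [0.543, -0.3026, 0.2302]
eef_rot: [180.0, -0.0, -172.9]
contact_force: [-0.1, 0.5, -0.0]
gripper_width: 0.0874
gripper_force: 0.0
```

{"name": "drive_tool", "arguments": {"increments": [[[1,0,0,0,0],[1,0,0,0,0]]]}}

```text
time_s: 14.32
tcp_pos: [0.5428, -0.3037, 0.2304]
eef_rot: [180.0, -0.0, -172.9]
contact_force: [0.1, 0.3, -0.2]
gripper_width: 0.0876
gripper_force: 0.0
```

Run:
```python
from h import *
cm=camera_model("wrist");np.savez("wr2.npz",**{k:np.array(v) for k,v in cm.items() if k in("camera_matrix","rvec","tvec")})
snap("wrist","wr2");t=snap("top","top2")
s=r.get_state();print(s["joints"].round(1),s["tcp_pos"],s["eef_rot"])
cv2.imwrite('pics/top2c.png',cv2.resize(t[145:245,215:435,::-1],(792,360),interpolation=cv2.INTER_CUBIC))
```

```text
[-11.3  15.9  -7.   -0.  -67.2 -71.7] [ 0.54275265 -0.30395103  0.23044482] [ 1.79997426e+02 -2.80471820e-03 -1.72990335e+02]
```

View pics/wr2.png

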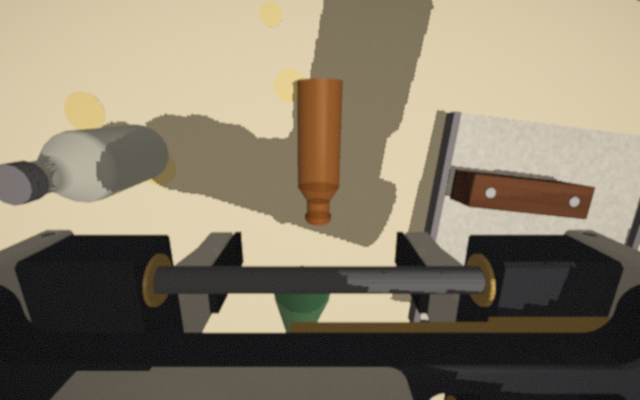

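View pics/top2c.png

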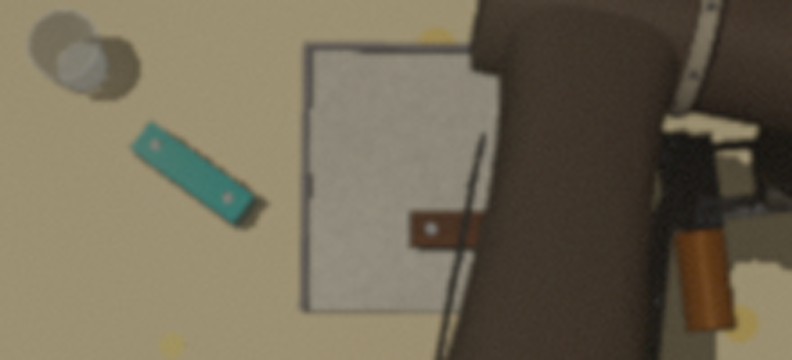

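In the wrist view the bottle's base edge is at (298..342, 80), its shoulder at v≈187 and its mouth at (318,223). The bar's screws show at (490,193) and (574,201). The top crop shows the bar's +y end at (410,230).

Run:
```python
from h import *
cm=dict(np.load("wr2.npz"));ct=camera_model("top")
p=lambda u,v,z:cast(cm,(u,v),z)
b=p(320,81,.025);m=p(318,222,.02);d=m-b
print("base",b,"mouth",m,np.linalg.norm(d[:2]),np.degrees(np.arctan2(d[1],d[0])))
print("shoulder",p(319,187,.025),"edges mid",p(300,140,.025),p(341,140,.025))
a,c=p(490,193,.075),p(574,201,.075);print("screws",a,c,(a+c)/2,np.linalg.norm(a-c),"yaw",np.degrees(np.arctan2(*(a-c)[[1,0]])))
for q in[(452,203),(457,171),(594,187),(588,218)]:print(p(*q,.075).round(4))
print("top +y end",[cast(ct,(215+410/3.6,145+v/3.6),.075).round(4) for v in(213,248)])
```

```text
base [ 0.43915086 -0.31438051  0.025     ] mouth [ 0.60539427 -0.29575001  0.02      ] 0.16728409090698018 6.3943228672547825
shoulder [ 0.55840655 -0.30041946  0.025     ] edges mid [ 0.50544011 -0.32926283  0.025     ] [ 0.49952116 -0.2822057   0.025     ]
screws [ 0.52966021 -0.12407855  0.075     ] [ 0.52713773 -0.03372206  0.075     ] [ 0.52839897 -0.07890031  0.075     ] 0.09039168802541273 yaw -88.40089133153221
[ 0.5453 -0.1608  0.075 ]
[ 0.5111 -0.1643  0.075 ]
[ 0.5099 -0.0186  0.075 ]
[ 0.5436 -0.0119  0.075 ]
top +y end [array([ 0.543 , -0.0166,  0.075 ]), array([ 0.509 , -0.0171,  0.075 ])]
```

The bar is where I wanted it: foot centre about (0.533,-0.079), +y end at y≈-0.015. The bottle centre is (0.521,-0.304), and the measured 167 mm length fits. I grasp 22 mm toward the neck so the fingers clear the bar's end later.

{"name": "drive_tool", "arguments": {"increments": [[[1,0,0.02,0.3,0],[1,0,0.02,0.7,0],[1,0,0.02,1,0],[1,0,0.02,1,0],[1,0,0.02,1,0]]]}}

```text
time_s: 15.05
tcp_pos: [0.5434, -0.3022, 0.112]
eef_rot: [-179.9, 0.1, -173.0]
contact_force: [0.2, -0.2, 1.0]
gripper_width: 0.0877
gripper_force: 0.0
```

{"name": "drive_tool", "arguments": {"increments": [[[1,0,0,0.3,0],[1,0,0,0.55,0],[1,0,0,0.72,0],[1,0,0,0.72,0],[1,0,0,0.72,0]]]}}

```text
time_s: 15.68
tcp_pos: [0.5439, -0.3021, 0.0261]
eef_rot: [-179.9, 0.2, -173.0]
contact_force: [0.5, -0.1, 0.8]
gripper_width: 0.0875
gripper_force: 0.0
```

{"name": "drive_tool", "arguments": {"increments": [[[0.3,0,0,0,0],[0.2,0,0,0,0],[0.1,0,0,0,0],[0,0,0,0,0],[0,0,0,0,0]]], "squeeze": 40}}

```text
time_s: 16.3
tcp_pos: [0.5425, -0.3017, 0.0242]
eef_rot: [-180.0, 0.0, -173.1]
contact_force: [0.2, -0.2, 1.8]
gripper_width: 0.0496
gripper_force: 40.0
```

{"name": "drive_tool", "arguments": {"increments": [[[0,0,0,0,0],[0,0,0,0,0],[0,0,0,0,0]]]}}

```text
time_s: 16.68
tcp_pos: [0.5425, -0.3017, 0.0241]
eef_rot: [-180.0, 0.0, -173.1]
contact_force: [-0.4, -0.3, 1.2]
gripper_width: 0.0492
gripper_force: 40.0
```

{"name": "drive_tool", "arguments": {"increments": [[[0,0,0,-0.15,0],[0,0,0,-0.35,0],[0,0,0,-0.6,0],[0,0,0,-0.9,0],[0,0,0,-0.9,0]]]}}

```text
time_s: 17.3
tcp_pos: [0.5443, -0.3022, 0.1363]
eef_rot: [-179.9, 0.3, -173.0]
contact_force: [-0.2, 0.2, -3.3]
gripper_width: 0.0493
gripper_force: 40.0
```

{"name": "drive_tool", "arguments": {"increments": [[[0,-0.05,0.2,-0.3,0],[0,-0.1,0.4,-0.5,0],[0,-0.15,0.65,-0.5,0],[0,-0.2,0.83,-0.5,0]]]}}

```text
time_s: 17.8
tcp_pos: [0.5537, -0.1986, 0.1922]
eef_rot: [180.0, -0.0, -173.1]
contact_force: [0.9, 0.1, -2.9]
gripper_width: 0.0492
gripper_force: 40.0
```

{"name": "drive_tool", "arguments": {"increments": [[[0,-0.05,0.3,0,0],[0,-0.1,0.55,0,0],[0,-0.15,0.8,0,0],[0,-0.2,0.83,0,0]]]}}

```text
time_s: 18.3
tcp_pos: [0.5656, -0.0965, 0.192]
eef_rot: [180.0, -0.0, -173.0]
contact_force: [-0.6, -0.6, -2.8]
gripper_width: 0.0491
gripper_force: 40.0
```

{"name": "drive_tool", "arguments": {"increments": [[[0,-0.05,0.3,0,-0.02],[0,-0.1,0.5,0,-0.045],[0,-0.15,0.7,0,-0.07],[0,-0.2,0.83,0,-0.095],[0,-0.2,0.83,0,-0.12]]]}}

```text
time_s: 18.92
tcp_pos: [0.5779, 0.0041, 0.1917]
eef_rot: [180.0, -0.0, -129.5]
contact_force: [-0.6, -0.2, -2.7]
gripper_width: 0.0496
gripper_force: 40.0
```

{"name": "drive_tool", "arguments": {"increments": [[[0,0,0,0,-0.025],[0,0,0,0,-0.05],[0,0,0,0,-0.075],[0,0,0,0,-0.1],[0,0,0,0,-0.113]]]}}

```text
time_s: 19.55
tcp_pos: [0.5776, 0.003, 0.1917]
eef_rot: [179.9, -0.0, -89.0]
contact_force: [-0.1, 0.2, -2.1]
gripper_width: 0.049
gripper_force: 40.0
```

{"name": "drive_tool", "arguments": {"increments": [[[0,0,0,0,0],[0,0,0,0,0]]]}}

```text
time_s: 19.8
tcp_pos: [0.5778, 0.0033, 0.1919]
eef_rot: [180.0, -0.0, -89.3]
contact_force: [0.8, -0.5, -3.0]
gripper_width: 0.0493
gripper_force: 40.0
```

Run:
```python
from h import *
cm=camera_model("wrist");np.savez("wr3.npz",**{k:np.array(v) for k,v in cm.items() if k in("camera_matrix","rvec","tvec")})
snap("wrist","wr3")
```

```text
(no output)
```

View pics/wr3.png

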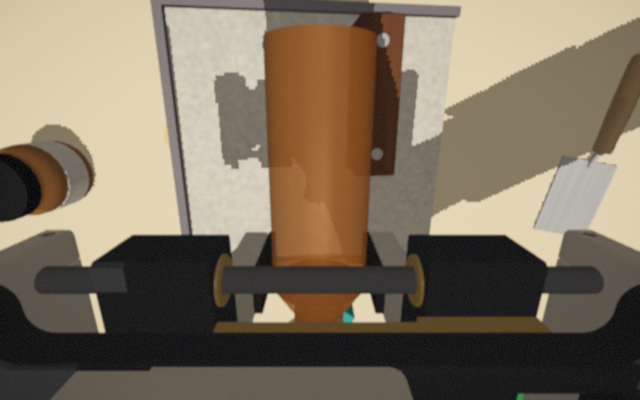

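The bottle is held level, parallel to the bar, with its base end toward −y and its uphill offset right. The bar's near end (about (377,172)) stops short of the fingers. Lowering.

{"name": "drive_tool", "arguments": {"increments": [[[0,0,0,0.2,0],[0,0,0,0.45,0],[0,0,0,0.7,0],[0,0,0,0.9,0],[0,0,0,0.9,0]]]}}

```text
time_s: 20.48
tcp_pos: [0.5765, 0.0031, 0.0823]
eef_rot: [179.8, -0.1, -89.3]
contact_force: [-0.2, -0.0, -2.5]
gripper_width: 0.0493
gripper_force: 40.0
```

{"name": "drive_tool", "arguments": {"increments": [[[0,0,0,0.05,0],[0,0,0,0.1,0],[0,0,0,0.15,0],[0,0,0,0.16,0],[0,0,0,0.16,0]]]}}

```text
time_s: 21.1
tcp_pos: [0.5779, 0.0036, 0.0649]
eef_rot: [-180.0, -0.0, -89.2]
contact_force: [0.5, -0.1, -1.8]
gripper_width: 0.0496
gripper_force: 40.0
```

{"name": "drive_tool", "arguments": {"increments": [[[0,0,0,0.01,0],[0,0,0,0.02,0],[0,0,0,0.03,0],[0,0,0,0.03,0]]]}}

```text
time_s: 21.6
tcp_pos: [0.5778, 0.0036, 0.0612]
eef_rot: [180.0, -0.0, -89.2]
contact_force: [0.1, 0.6, -2.8]
gripper_width: 0.0492
gripper_force: 40.0
```

{"name": "drive_tool", "arguments": {"increments": [[[0,0,0,0.007,0],[0,0,0,0.013,0],[0,0,0,0.013,0]]]}}

```text
time_s: 21.98
tcp_pos: [0.5779, 0.0036, 0.0597]
eef_rot: [-180.0, -0.0, -89.2]
contact_force: [-0.8, 0.3, -2.2]
gripper_width: 0.049
gripper_force: 40.0
```

{"name": "drive_tool", "arguments": {"increments": [[[0,0,0,0.005,0],[0,0,0,0.01,0],[0,0,0,0.01,0]]]}}

```text
time_s: 22.35
tcp_pos: [0.578, 0.0037, 0.059]
eef_rot: [-180.0, 0.0, -89.2]
contact_force: [-1.9, 1.4, 4.1]
gripper_width: 0.0494
gripper_force: 40.0
```

Contact was at the expected height. Opening slowly so the bottle eases the last few millimetres against the bar.

{"name": "drive_tool", "arguments": {"increments": [[[0.15,0,0,0,0],[0.18,0,0,0,0],[0.21,0,0,0,0],[0.25,0,0,0,0],[0.3,0,0,0,0]]]}}

```text
time_s: 22.98
tcp_pos: [0.5779, 0.0036, 0.0585]
eef_rot: [180.0, -0.0, -89.2]
contact_force: [-0.5, 0.1, -0.7]
gripper_width: 0.0564
gripper_force: 0.1
```

{"name": "drive_tool", "arguments": {"increments": [[[0.35,0,0,0,0],[0.4,0,0,0,0],[0.45,0,0,0,0],[0.45,0,0,0,0],[0.45,0,0,0,0]]]}}

```text
time_s: 23.6
tcp_pos: [0.5779, 0.0036, 0.0585]
eef_rot: [-180.0, -0.0, -89.2]
contact_force: [0.1, 0.3, -0.3]
gripper_width: 0.0633
gripper_force: 0.0
```

{"name": "drive_tool", "arguments": {"increments": [[[0.45,0,0,-0.1,0],[0.45,0,0,-0.25,0],[0.45,0,0,-0.5,0],[0.45,0,0,-0.75,0],[0.45,0,0,-1,0]]]}}

```text
time_s: 24.22
tcp_pos: [0.5779, 0.0036, 0.1805]
eef_rot: [-179.9, 0.0, -89.2]
contact_force: [-0.6, -0.4, 0.1]
gripper_width: 0.0635
gripper_force: 0.0
```

{"name": "drive_tool", "arguments": {"increments": [[[0.45,0.3,0,-0.5,0],[0.45,0.3,0,-0.8,0],[0.45,0.3,0,-0.8,0],[0.45,0.3,0,-0.8,0]]]}}

```text
time_s: 24.72
tcp_pos: [0.578, -0.0324, 0.2748]
eef_rot: [-180.0, 0.0, -89.2]
contact_force: [-0.4, 0.3, 0.3]
gripper_width: 0.0636
gripper_force: 0.0
```

Run:
```python
from h import *
im=snap("scene","sc4");w=snap("wrist","wr4")
c=im[110:330,150:400,::-1]
cv2.imwrite("pics/sc4c.png",np.hstack([cv2.resize(c,(450,396)),cv2.resize(w[:,100:540,::-1],(340,309))[np.r_[0:309,[308]*87]]]))
```

```text
(no output)
```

View pics/sc4c.png

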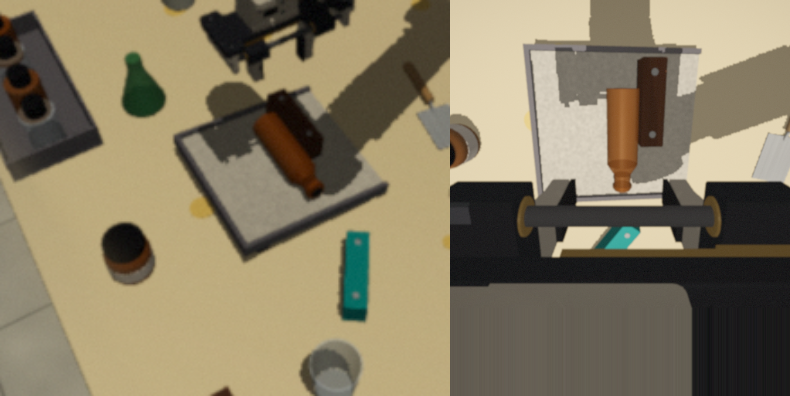

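The bottle lies across the slope against the bar's uphill face, and the gripper is clear. A quick check that it is still and in contact, then I hand in.

Run:
```python
from h import *
def ax():
    im=np.array(capture("wrist"));cm=camera_model("wrist");h=cv2.cvtColor(im,cv2.COLOR_RGB2HSV)
    o=[]
    for v in(130,150,180):
        x=np.where((h[v,280:360,0]<18)&(h[v,280:360,1]>150)&(h[v,280:360,2]>85))[0]+280
        o.append((x.min(),x.max(),cast(cm,(x.min(),v),.06)[:2].round(4),cast(cm,(x.max(),v),.06)[:2].round(4)))
    return o
print(ax());[capture("wrist") for _ in range(6)];print(ax())
```

```text
[(np.int64(304), np.int64(343), array([ 0.5956, -0.083 ]), array([ 0.5499, -0.0837])), (np.int64(304), np.int64(343), array([ 0.5955, -0.0596]), array([ 0.549 , -0.0603])), (np.int64(305), np.int64(342), array([ 0.5942, -0.0228]), array([ 0.5488, -0.0235]))]
[(np.int64(305), np.int64(344), array([ 0.5953, -0.0829]), array([ 0.5495, -0.0836])), (np.int64(305), np.int64(344), array([ 0.5952, -0.0595]), array([ 0.5486, -0.0602])), (np.int64(305), np.int64(343), array([ 0.5951, -0.0227]), array([ 0.5483, -0.0234]))]
```

The bottle axis is at x≈0.573, exactly where contact with the bar was predicted, and it is still.

```bash
python3 -c "
from h import *
print(job.close_job())"
```

```text
the job is handed in; nothing more can be done
None
```

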